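# Pry the snap cover off a connection box

## Robot

A 6-joint arm with a two-finger parallel gripper is mounted at the origin on a cart in front of the work surface, level with it; the furniture and walls round the work are solid. World frame = base frame: x ahead of the robot, y to its left, z up, the work surface at z = 0. Lengths are in mm, angles in rad, forces in N, time in s.
With the tool pointing down it reaches from about 275 to 850 mm from the base axis. Payload 5.2 kg.
Tool frame: the origin (TCP) lies at the very end of the fingers, on their centre line; the grasp point (between the pads) lies grasp_offset behind it (grasp_offset is the distance from the TCP to the grasp point, in mm); z points along the fingers, y is the direction in which the jaws open and shut (so a half turn about z gives the same grasp; the last joint's range is limited). The gripper opens to 85 mm and grips with 20 to 120 N. Pads are 22 mm wide; open, the fingers measure 114 mm over their backs; the gripper's body (76 mm by 85 mm) begins 54 mm behind the grasp point. The pads swing forward as they close: fully open they stand 13 mm farther back than shut.
Start: joints at [1.071, 0.259, 1.535, -0, 1.348, -0.203], TCP at [160.832, 525.964, 231.31] pointing down, gripper open.
Joint ranges: [-3.14, 3.14], [-0.91, 2.08], [0.19, 2.58], [-1.22, 4.36], [0.22, 2.71], [-3.12, 3.12]. Speed limits (rad/s): [2.57, 2.57, 3.14, 3.14, 3.14, 3.14].

## Interface

Orientations are given as a rotation vector (axis times angle).
In Python, from cell import * gives the robot as it stands.
- The arm moves only by the tool step_arm, never from a script. Its argument "plan" is a list of rows, each a list of 3 entries, a list of its own where there are three numbers: the finger opening in m, from 0 to 0.0854, then the shift along the tool's x, y, z in m, then the turn, a rotation vector about the tool's x, y, z in rad. A call has exactly 5 rows; each row is the pose to reach, as a shift and turn from the pose commanded when the call began, along the tool's axes at that moment; what a row does not reach only later rows make up. A row lasts 1/8 s, in which the tool goes at most 62.5 mm and 10.7 degrees, less where a joint would pass 70% of its speed; a pose out of reach is approached as far as the arm can. A call with a gripper value outside its range is refused whole. The fingers move at their own pace and stop on an object; "squeeze" is the grip in N (left out, the last holds). Time passes only in rows, so rows that repeat a pose let the fingers close, or fill a call up. It gives the time, the measured TCP pose, the force and the opening at its end, in the units of the state.
- get_obs(): the state, without advancing time (a new reading comes with each control period).
- grab_frame(name): name is "scene" or "side" or "wrist"; returns the picture (384x512x3 uint8, red, green, blue); there is no depth.
- get_calibration(name): a dict with "fx", "fy", "cx", "cy" (pixels), "dist" ([k1, k2, p1, p2, k3] as OpenCV has them; the pictures are not rectified), "rvec" (rotation vector, rad) and "tvec" (3), from world to camera coordinates, as OpenCV has them. Camera axes: x right, y down, z forward; pixel columns grow to the right and rows downward; lengths in mm; the calibration is good to about 2 mm. A picture is of the moment at which its call begins: read the wrist's pose just before it. get_calibration takes no time and is no camera call; for the wrist camera it gives the pose at the moment of the call.
- finish_job(): hands the job in, once; it reports no verdict.
The state is a dict: "time_s": time; "qpos": joint angles; "joint_velocities": joint speeds; "effort": joint torques, N m; "tool_pos": TCP position; "tool_rot": TCP orientation; "ft_force": force on the tool from outside, world axes, zero at the start; "moment": the same for the moment, N m; "gripper_width": opening from 0.0 (shut) to 1.0 (fully open).
Only numpy, scipy, OpenCV 4.12 (cv2) and the standard library are available. Lean on these libraries where they do the work, as an engineer would, in place of code of your own. Each camera call takes 0.05 s, during which the arm holds its last target.

## Task

Take the pry tool with the cranked flat blade out of the tool rack, hook its toe under the notch of the connection box's cover and pry the cover up there until it has sprung out of its catches and stays up at the notch by itself, still lying on the box. Then hang the pry tool back upright in its own opening in the rack. Lever with the tool only, not with the fingers on the cover, and leave the other two tools hanging where they are.

Things in the scene. Friction and masses are not known exactly. Their poses are not given: they have to be found in the camera images.
- box: Fixed grey box, 100 x 80 mm, 36 mm tall without cover, two black cable glands at its far end. Origin: centre of underside, z up. -x is the notch side, roughly towards the robot. Mid-side the wall is open 34 mm wide down to a flat ledge 24 mm above the table and 30 mm deep: under the notch edge is a pocket 12 mm high, open in front.
- cover: Loose grey snap-fit cover of the box: plate 100 x 80 x 4 mm with skirts inside the box, 0.06 kg. Origin: centre of the plate's underside, 36 mm above the table when snapped on; axes as the box's. Sprung catches in the side walls, 20 mm in front of its centre, hold it with about 6 to 10 N at the notch; the far edge stays down as it is pried.
- cover_notch (a point): Middle of the cover's notch edge, on the underside, 42 mm in front of the cover's centre. The notch is cut 34 mm wide, 8 mm deep in the front edge. Axes as the box's: +x into the box. Raise this edge 14 to 18 mm: at about 12 mm the catches let go, then carry the cover tilted about 8 degrees, this edge about 13 mm up; raised less, it snaps back.
- rack: Fixed wooden rack, 76 x 244 mm, plate top 80 mm above the table. Origin on the table under the middle tool's shank; +x roughly away from the robot, y along the row. Three openings at y = -70, 0, +70 mm, each 36 mm long (x = -11 to 25 mm) and 26 mm wide; shanks stand at x = 0, guards rest on the plate. Which tool hangs where varies.
- pry_tool_grip (a point): Pry tool, 0.09 kg, hanging upright, axes as the rack's there. This point: centre of its flat-sided pale wooden handle, 20 (x) x 24 (y) x 70 mm, 120 mm above the table. Steel guard 40 x 42 x 5 mm, underside 40 mm below this point; flat shank (5 mm in x, 10 in y) to 101 mm below it, ending in a flat toe to +x, 16 mm long, 14 wide, 3 thick.
- pry_toe (a point): Tip of the pry tool's toe, half-way through its thickness: 18.5 mm in tool x and -99.5 mm in tool z from the handle's centre. Axes as the tool's. In the rack it points roughly away from the robot.
- scriber_grip (a point): Scriber, a bystander in the rack: slender round wooden handle 20 mm thick, 61 mm tall (this point mid-handle), same guard, thin pointed round shank.
- burnisher_grip (a point): Burnisher, a bystander in the rack: mushroom-shaped wooden handle, 34 mm thick, 62 mm tall (this point mid-handle), same guard, blunt round shank 8 mm thick.
Mind the look-alikes: they are no part of the job. What is shaped like the part that bears pry_tool_grip but orange is not meant.

How it is judged:
By the outcome, as a careful person would: the job done as asked, in the order asked, and still so for the second after the job is handed in, with the robot touching nothing.
It also fails if it takes over 61 s, if anything falls off the work surface, if the arm or the gripper's body presses on something with over 40 N, if the wrist force passes 120 N, or if a joint passes its speed limit or range.

## Working session

There is one attempt and no reset: what is moved stays moved. The work goes in short steps, Python scripts to look and compute and a tool call to move; the robot and the scene stay as the last step left them, time stands still between calls to the robot, and variables do not carry over. Pictures are saved under pics/ and viewed, and the job is handed in when it is done.

Besides the shell and the picture viewer there is one more tool, called after "Emit:" as a command line: name --argument value ..., lists and objects as JSON in quotes. step_arm: Moves the arm, as the interface text tells. Its arguments: {"type":"object","properties":{"plan":{"type":"array","items":{"type":"array"}},"squeeze":{"type":"number"}},"required":["plan"]}

```bash
mkdir -p pics; ls; python3 - <<'E'
from cell import *
import cv2
o=get_obs();print(o)
for n in ("scene","side","wrist"):
    c=get_calibration(n);print(n,c)
    cv2.imwrite(f"pics/{n}0.png",grab_frame(n)[:,:,::-1])
E
```

```text
pics
{'time_s': 0.0, 'qpos': array([ 1.07120136e+00,  2.59347440e-01,  1.53610192e+00, -2.77854372e-05,
        1.34798897e+00, -2.02800409e-01]), 'joint_velocities': array([-9.15828577e-04, -7.64002540e-05,  1.45870086e-03, -1.64268675e-03,
        1.44357752e-03, -5.53370393e-04]), 'effort': array([-5.66216549e-04, -4.46036947e+01, -2.90572214e+01, -4.51601281e-04,
        1.17664153e-02, -4.06555830e-05]), 'tool_pos': array([160.57677877, 525.47837903, 230.46474374]), 'tool_rot': array([-4.64394708e-01, -3.10646184e+00,  2.73631688e-03]), 'ft_force': array([ 0.35652751, -0.3335381 , -0.44238626]), 'moment': array([ 0.05629349, -0.00489787,  0.04394363]), 'gripper_width': 0.9982830749387135}
scene {'fx': 398.46865978090494, 'fy': 398.46865978090494, 'cx': 260.3072144288151, 'cy': 194.5039552371421, 'dist': array([0.01765716, 0.        , 0.        , 0.        , 0.        ]), 'rvec': array([ 1.48991691, -2.37301225,  0.62712061]), 'tvec': array([201.84757588, 465.4259482 , 891.69416829])}
side {'fx': 491.02729431412035, 'fy': 491.02729431412035, 'cx': 251.86388725427176, 'cy': 189.55827421271914, 'dist': array([-0.12297754,  0.        ,  0.        ,  0.        ,  0.        ]), 'rvec': array([ 2.07790657, -0.14542308,  0.05084819]), 'tvec': array([-492.42659435,  121.27264466, 1098.2340144 ])}
wrist {'fx': 267.7466594667753, 'fy': 267.7466594667753, 'cx': 255.420547937644, 'cy': 195.82000352244452, 'dist': array([-0.04078923,  0.        ,  0.        ,  0.        ,  0.        ]), 'rvec': array([-2.31756132, -1.71590546, -0.26142212]), 'tvec': array([-548.95590679,  -38.70332013,  379.55085194])}
```

View pics/scene0.png

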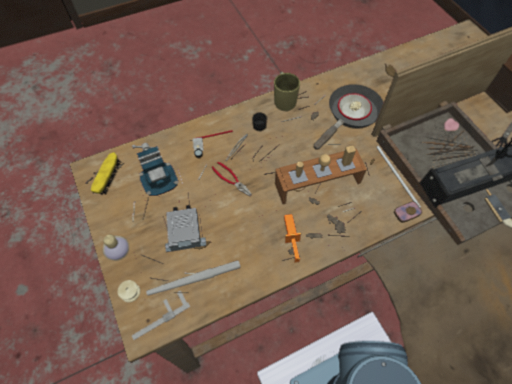

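View pics/side0.png

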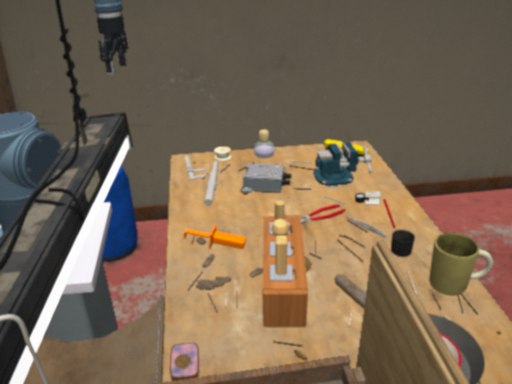

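View pics/wrist0.png

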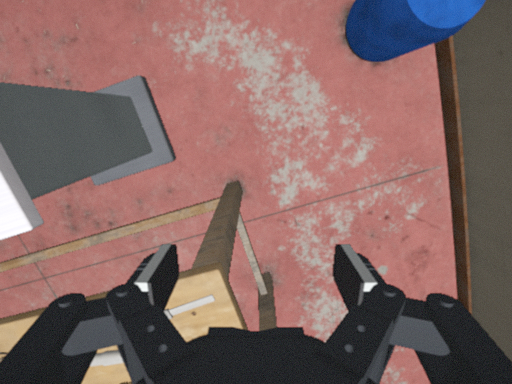

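The scene view shows the rack with three handles at (299,170), (325,161) and (349,156). The orange look-alike lies at (291,236), and the box is at (184,228). I'll crop in closer on the rack and box.

```bash
python3 - <<'E'
import cv2
a=cv2.imread("pics/scene0.png");b=cv2.imread("pics/side0.png")
cv2.imwrite("pics/c1.png",cv2.resize(a[135:215,265:380],None,fx=6.5,fy=6.5,interpolation=cv2.INTER_CUBIC))
cv2.imwrite("pics/c2.png",cv2.resize(a[195:260,150:220],None,fx=8,fy=8,interpolation=cv2.INTER_CUBIC))
cv2.imwrite("pics/c3.png",cv2.resize(b[150:330,230:320],None,fx=3.3,fy=3.3,interpolation=cv2.INTER_CUBIC))
E
```

```text
(no output)
```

View pics/c1.png

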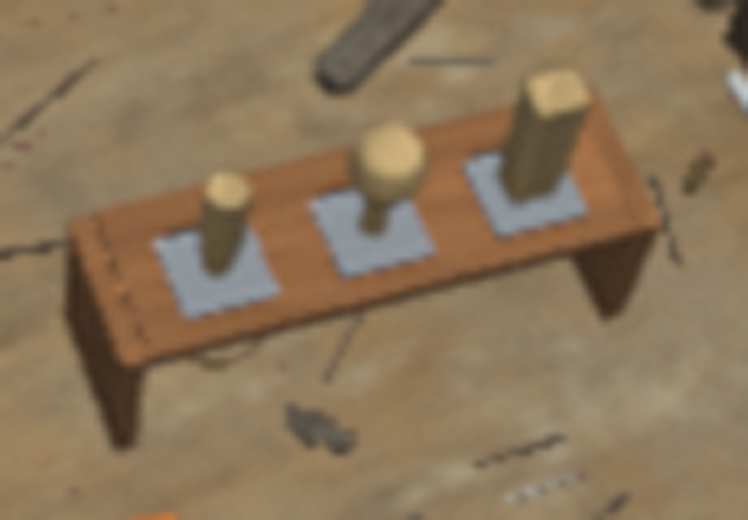

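View pics/c2.png

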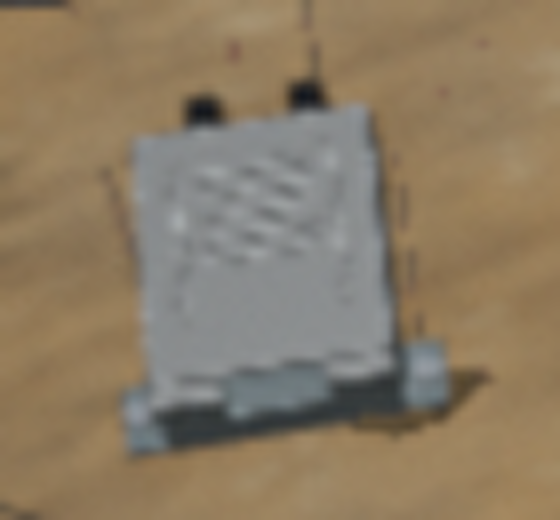

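View pics/c3.png

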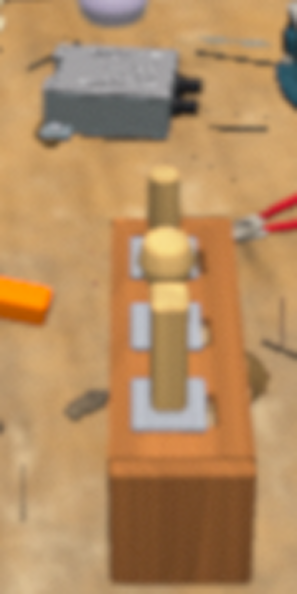

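Candidates for the pry tool:
- (349,156): flat-sided, pale, square handle. This matches the description.
- (299,170): slender and round, so it's the scriber.
- (325,161): mushroom-shaped, so it's the burnisher.
- (291,236): orange, so it's the look-alike.

The crop confirms the square handle at (349,156). Next I'll measure positions.

```bash
cat > h.py <<'E'
import numpy as np, cv2
from scipy.spatial.transform import Rotation as R
def ray(c,px):
    K=np.array([[c['fx'],0,c['cx']],[0,c['fy'],c['cy']],[0,0,1.]])
    n=cv2.undistortPoints(np.array(px,float).reshape(-1,1,2),K,np.array(c['dist'])).reshape(-1,2)
    Rm=cv2.Rodrigues(np.array(c['rvec']))[0]
    d=np.c_[n,np.ones(len(n))]@Rm
    return -Rm.T@np.array(c['tvec']),d
def onz(c,px,z):
    o,d=ray(c,px); return o+d*((z-o[2])/d[:,2])[:,None]
def proj(c,P):
    K=np.array([[c['fx'],0,c['cx']],[0,c['fy'],c['cy']],[0,0,1.]])
    return cv2.projectPoints(np.array(P,float).reshape(-1,1,3),np.array(c['rvec']),np.array(c['tvec']),K,np.array(c['dist']))[0].reshape(-1,2)
def crop2px(p,off,s): return (np.array(p,float)+.5)/s-.5+np.array(off)
E
python3 - <<'E'
from cell import *
from h import *
c=get_calibration("scene");s=get_calibration("side")
np.set_printoptions(precision=1,suppress=True)
print("rack corners",onz(c,crop2px([(70,222),(125,362),(655,225),(592,90)],(265,135),6.5),80))
print("guard centres",[onz(c,crop2px(q,(265,135),6.5),85).mean(0) for q in ([(155,243),(185,318),(280,292),(250,228)],[(312,200),(345,277),(437,248),(405,190)],[(465,160),(500,237),(588,212),(555,148)])])
print("handle tops",onz(c,crop2px([(229,190),(556,93)],(265,135),6.5),155), )
print("side pry top",onz(s,crop2px([(169,295)],(230,150),3.3),155))
print("side guard",onz(s,crop2px([(134,380),(206,378),(209,430),(133,432)],(230,150),3.3),85).mean(0))
print("side rack near",onz(s,crop2px([(107,460),(253,460),(110,218),(238,218)],(230,150),3.3),80))
print("box top",onz(c,crop2px([(135,143),(368,105),(397,362),(155,392)],(150,195),8),40))
print("notch ends on top edge",onz(c,crop2px([(228,392),(330,373)],(150,195),8),40))
print("side box top",onz(s,crop2px([(60,45),(180,55),(172,98),(46,95)],(230,150),3.3),40))
E
```

```text
rack corners [[ 584.3 -104.2   80. ]
 [ 512.9  -93.5   80. ]
 [ 474.9 -327.7   80. ]
 [ 546.6 -341.7   80. ]]
guard centres [array([ 533.3, -147.4,   85. ]), array([ 522.6, -217.2,   85. ]), array([ 511.9, -285.8,   85. ])]
handle tops [[ 527.8 -142.9  155. ]
 [ 511.9 -284.1  155. ]]
side pry top [[ 513.1 -287.9  155. ]]
side guard [ 514.1 -289.3   85. ]
side rack near [[ 475.2 -322.4   80. ]
 [ 548.9 -334.2   80. ]
 [ 510.1  -93.7   80. ]
 [ 590.  -107.    80. ]]
box top [[609.  212.6  40. ]
 [588.4 136.3  40. ]
 [495.7 162.1  40. ]
 [520.  236.6  40. ]]
notch ends on top edge [[509.7 215.3  40. ]
 [501.6 183.2  40. ]]
side box top [[516.5 238.5  40. ]
 [610.4 203.4  40. ]
 [590.9 131.7  40. ]
 [495.4 153.2  40. ]]
```

```bash
cat >> h.py <<'E'
def plan(pos,rv,tpos,tx_ang=None,Rt=None,tilt=None):
    "shift (m, tool axes) and turn from pose to target; tool down with tool x at world angle tx_ang"
    R0=R.from_rotvec(rv).as_matrix()
    if Rt is None:
        a=tx_ang; x=np.array([np.cos(a),np.sin(a),0]);z=np.array([0,0,-1.]);Rt=np.c_[x,np.cross(z,x),z]
    return np.round(R0.T@(np.array(tpos)-pos)/1000,4), np.round(R.from_matrix(R0.T@Rt).as_rotvec(),4)
E
python3 - <<'E'
from cell import *
from h import *
np.set_printoptions(precision=4,suppress=True)
o=get_obs();c=get_calibration("wrist")
Rm=cv2.Rodrigues(c['rvec'])[0];cp=-Rm.T@c['tvec']
R0=R.from_rotvec(o['tool_rot']).as_matrix()
print("cam pos in tool",R0.T@(cp-o['tool_pos']),"cam axes in tool\n",R0.T@Rm.T, cp)
print([k for k in dir(__import__('cell')) if 'g' in k])
print(plan(o['tool_pos'],o['tool_rot'],(450,180,300),1.414))
print(plan(o['tool_pos'],o['tool_rot'],(512,-285,330),1.414))
E
```

```text
cam pos in tool [  77.2216   -0.0673 -141.962 ] cam axes in tool
 [[ 0.0003 -0.9537 -0.3007]
 [ 1.      0.0004 -0.0003]
 [ 0.0004 -0.3007  0.9537]] [ 86.87   548.2968 372.6343]
['__package__', 'get_calibration', 'get_obs', 'grab_frame', 'grasp_offset']
(array([-0.3778, -0.246 , -0.0691]), array([-0.0014,  0.0008,  1.4308]))
(array([-0.573 , -0.6726, -0.0986]), array([-0.0014,  0.0008,  1.4308]))
```

Emit:
step_arm --plan '[[0.085,[-0.052,-0.0288,0.004],[0,0,0.178]],[0.085,[-0.104,-0.0576,0.008],[0,0,0.356]],[0.085,[-0.156,-0.0864,0.012],[0,0,0.534]],[0.085,[-0.208,-0.1152,0.016],[0,0,0.712]],[0.085,[-0.26,-0.144,0.02],[0,0,0.89]]]' --squeeze 60

```text
time_s: 0.78
tool_pos: [368.3, 310.7, 211.1]
tool_rot: [-1.764, -2.599, -0.0]
ft_force: [0.7, 0.6, -0.6]
gripper_width: 0.992
```

```bash
python3 - <<'E'
from cell import *
from h import *
o=get_obs();print(o['tool_pos'],o['tool_rot'],o['time_s'])
print(plan(o['tool_pos'],o['tool_rot'],(490,185,200),1.414))
E
```

```text
[368.30619865 310.68875181 211.1317923 ] [-1.76413598e+00 -2.59949202e+00 -2.12008686e-04] 0.775
(array([-0.1617,  0.0667,  0.0111]), array([ 1.000e-04, -1.000e-04,  5.351e-01]))
```

Emit:
step_arm --plan '[[0.085,[-0.05,0.021,0.004],[0,0,0.178]],[0.085,[-0.1,0.042,0.008],[0,0,0.356]],[0.085,[-0.15,0.063,0.011],[0,0,0.535]],[0.085,[-0.162,0.067,0.011],[0,0,0.535]],[0.085,[-0.162,0.067,0.011],[0,0,0.535]]]'

```text
time_s: 1.4
tool_pos: [490.1, 186.7, 199.9]
tool_rot: [-2.382, -2.047, 0.001]
ft_force: [0.7, 0.2, 0.0]
gripper_width: 0.993
```

```bash
python3 - <<'E'
from cell import *
from h import *
import json
o=get_obs();c=get_calibration("wrist");im=grab_frame("wrist")[:,:,::-1]
print(o['tool_pos'],o['tool_rot'],o['time_s'])
json.dump({k:np.array(v).tolist() for k,v in c.items()},open("cw1.json","w"))
cv2.imwrite("pics/w1.png",im)
cv2.imwrite("pics/w1b.png",cv2.resize(im,None,fx=1.5,fy=1.5,interpolation=cv2.INTER_CUBIC))
E
```

```text
[490.09276142 186.67807157 199.89933239] [-2.38227239e+00 -2.04660251e+00  1.30369413e-03] 1.4
```

View pics/w1b.png

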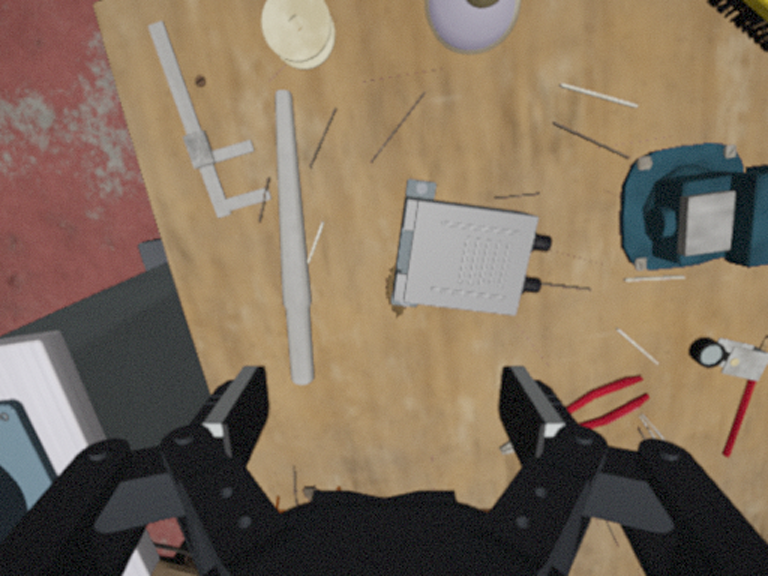

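The box is in view at about (313,170) in the original picture, with the notch on its left side at about (270,165).

```bash
python3 - <<'E'
import cv2
a=cv2.imread("pics/w1.png")
cv2.imwrite("pics/c4.png",cv2.resize(a[112:218,252:378],None,fx=6,fy=5.6,interpolation=cv2.INTER_CUBIC) if 0 else cv2.resize(a[115:215,252:378],None,fx=6,fy=6,interpolation=cv2.INTER_CUBIC))
E
```

```text
(no output)
```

View pics/c4.png

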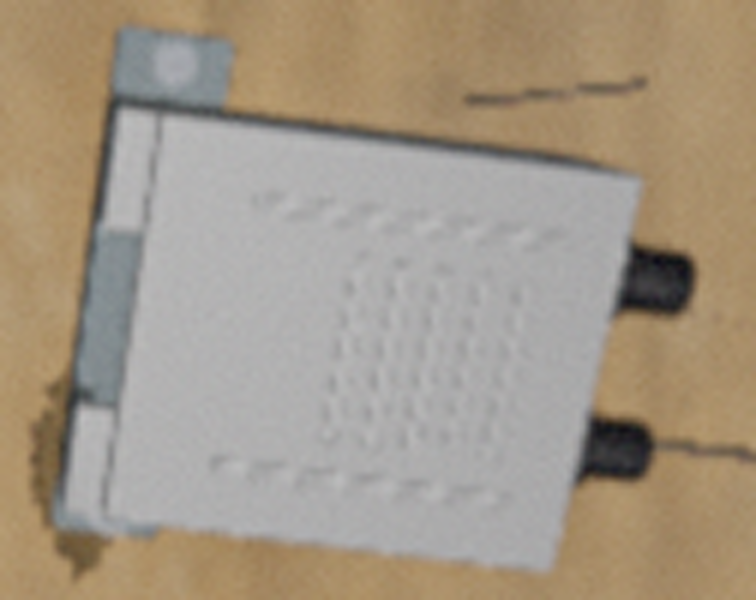

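```bash
python3 - <<'E'
from h import *
import json
np.set_printoptions(precision=4,suppress=True)
c=json.load(open("cw1.json"))
f=lambda p,z:onz(c,crop2px(p,(252,115),6),z)
C=f([(116,108),(640,178),(552,570),(64,520)],40)
print(C,[np.linalg.norm(C[i]-C[i-1]) for i in range(4)])
for a,b in((0,1),(3,2)):d=C[b]-C[a];print("xyaw",np.arctan2(d[1],d[0]))
for a,b in((3,0),(2,1)):d=C[b]-C[a];print("yyaw",np.arctan2(-d[0],d[1]))
N=f([(140,232),(117,402)],40);print("notch",N,N.mean(0),np.linalg.norm(N[0]-N[1])); d=N[0]-N[1];print(np.arctan2(-d[0],d[1]))
print("centre",C.mean(0))
yaw=-0.27
print("notch from centre",C.mean(0)+42*np.array([-np.cos(yaw),-np.sin(yaw),0]))
E
```

```text
[[514.71   238.2672  40.    ]
 [610.0206 211.2211  40.    ]
 [589.3895 135.3671  40.    ]
 [493.8362 160.6373  40.    ]] [np.float64(80.3872844972021), np.float64(99.07372880394911), np.float64(78.60965081488855), np.float64(98.83834375331612)]
xyaw -0.2764988686222243
xyaw -0.25854276307440405
yyaw -0.26267556708474954
yyaw -0.26556024993920146
notch [[516.1092 214.9869  40.    ]
 [507.4395 182.9818  40.    ]] [511.7744 198.9844  40.    ] 33.15862340699414
-0.26453466418193666
centre [551.989  186.3732  40.    ]
notch from centre [511.5107 197.5759  40.    ]
```

Corner sizes come out at 99 x 79.5 mm, which agrees with the spec. Box centre is (552,186.5), yaw is about -0.266, and the notch edge is at about (511.6,198). Next I'll go to the rack.

Emit:
step_arm --plan '[[0.085,[-0.058,0.0116,-0.012],[0,0,0]],[0.085,[-0.116,0.0232,-0.024],[0,0,0]],[0.085,[-0.174,0.0348,-0.036],[0,0,0]],[0.085,[-0.232,0.0464,-0.048],[0,0,0]],[0.085,[-0.29,0.058,-0.06],[0,0,0]]]'

```text
time_s: 2.08
tool_pos: [503.5, -107.9, 261.1]
tool_rot: [2.379, 2.052, 0.001]
ft_force: [1.4, 0.2, -0.8]
gripper_width: 0.993
```

Emit:
step_arm --plan '[[0.085,[-0.058,0.0116,0],[0,0,0]],[0.085,[-0.116,0.0232,0],[0,0,0]],[0.085,[-0.173,0.035,0],[0,0,0]],[0.085,[-0.173,0.035,0],[0,0,0]],[0.085,[-0.173,0.035,0],[0,0,0]]]'

```text
time_s: 2.7
tool_pos: [512.6, -282.7, 260.1]
tool_rot: [-2.38, -2.049, -0.001]
ft_force: [0.1, 0.5, 0.6]
gripper_width: 0.995
```

```bash
python3 - <<'E'
from cell import *
from h import *
import json
o=get_obs();c=get_calibration("wrist");im=grab_frame("wrist")[:,:,::-1]
print(o['tool_pos'],o['tool_rot'],o['time_s'],grasp_offset)
json.dump({k:np.array(v).tolist() for k,v in c.items()},open("cw2.json","w"))
cv2.imwrite("pics/w2.png",im)
cv2.imwrite("pics/w2b.png",cv2.resize(im,None,fx=1.5,fy=1.5,interpolation=cv2.INTER_CUBIC))
E
```

```text
[ 512.56423951 -282.67699445  260.11806657] [-2.37976950e+00 -2.04880666e+00 -8.71334970e-04] 2.7 18.700000000000003
```

View pics/w2b.png

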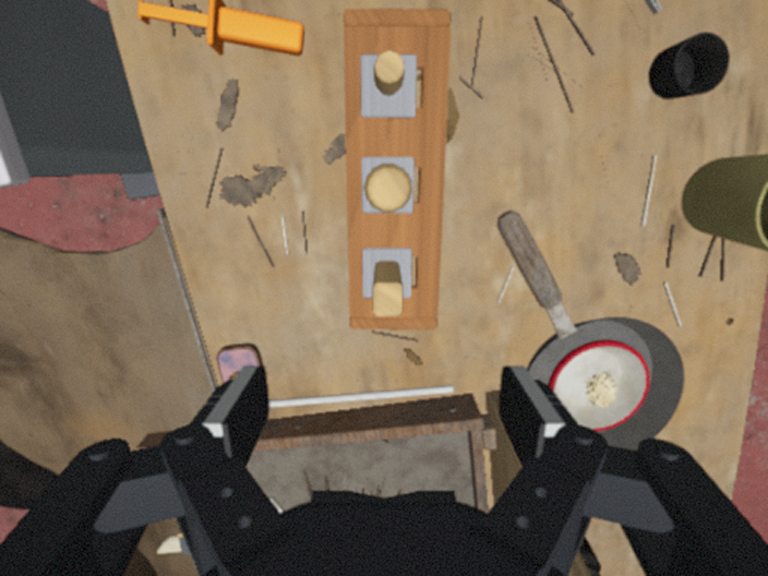

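The pry tool's square top is at about (259,199) in the original picture, with the burnisher at (259,125) and the scriber at (259,46).

```bash
python3 - <<'E'
import cv2
a=cv2.imread("pics/w2.png")
cv2.imwrite("pics/c5.png",cv2.resize(a[158:226,225:305],None,fx=8,fy=8,interpolation=cv2.INTER_CUBIC))
E
```

```text
(no output)
```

View pics/c5.png

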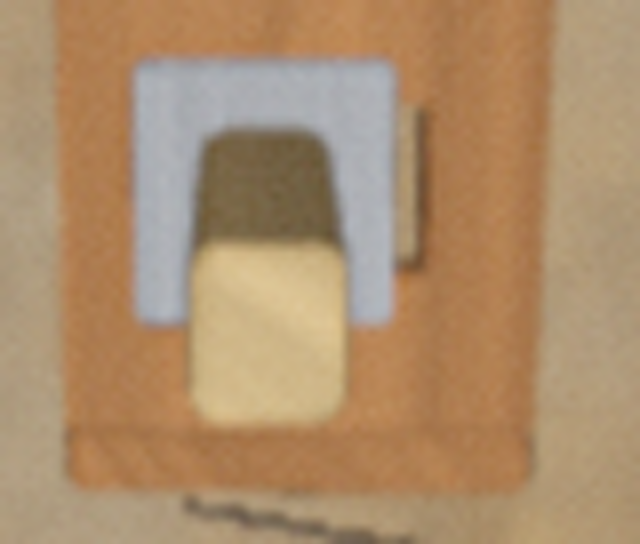

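```bash
python3 - <<'E'
from h import *
import json
np.set_printoptions(precision=3,suppress=True)
c=json.load(open("cw2.json"))
f=lambda p,z:onz(c,crop2px(p,(225,158),8),z)
g=lambda p,z:onz(c,crop2px(p,(0,0),1.5),z)
G=f([(133,58),(397,58),(393,325),(135,325)],85);print("guard",G,G.mean(0),[np.linalg.norm(G[i]-G[i-1]) for i in range(4)])
for a,b in((0,1),(3,2)):d=G[b]-G[a];print("yaw",np.arctan2(d[1],d[0]))
for a,b in((3,0),(2,1)):d=G[b]-G[a];print("yaw",np.arctan2(-d[0],d[1]))
H=f([(192,240),(346,240),(347,425),(190,422)],155);print("top",H,H.mean(0),[np.linalg.norm(H[i]-H[i-1]) for i in range(4)])
K=np.r_[f([(68,490),(532,490)],80),g([(450,10),(345,10)],80)];print("rack",K,K.mean(0))
for a,b in((0,3),(1,2)):d=K[b]-K[a];print("yaw",np.arctan2(-d[0],d[1]),np.linalg.norm(d))
for q in([(362,56),(415,54),(415,116),(362,117)],[(362,158),(413,157),(413,212),(362,212)]): print(g(q,85).mean(0))
E
```

```text
guard [[ 497.655 -264.288   85.   ]
 [ 536.782 -270.153   85.   ]
 [ 530.787 -311.779   85.   ]
 [ 491.07  -305.825   85.   ]] [ 514.074 -288.011   85.   ] [np.float64(42.055744023916866), np.float64(39.563760460634974), np.float64(42.05623313037428), np.float64(40.16107367392888)]
yaw -0.14878040991791733
yaw -0.1488128344607754
yaw -0.15724316694141882
yaw -0.14304020911838558
top [[ 506.77  -274.439  155.   ]
 [ 525.016 -277.174  155.   ]
 [ 521.954 -300.624  155.   ]
 [ 502.899 -297.369  155.   ]] [ 514.16  -287.401  155.   ] [np.float64(23.254247938229636), np.float64(18.449937242032956), np.float64(23.649196587911877), np.float64(19.331139314433585)]
rack [[ 475.197 -333.515   80.   ]
 [ 549.607 -344.682   80.   ]
 [ 585.651 -107.505   80.   ]
 [ 512.865  -96.718   80.   ]] [ 530.83  -220.605   80.   ]
yaw -0.15775172912126337 239.7746913041253
yaw -0.15081731317612765 239.89975652197228
[ 535.618 -151.049   85.   ]
[ 524.806 -219.566   85.   ]
```

```bash
python3 - <<'E'
from cell import *
from h import *
o=get_obs()
print(plan(o['tool_pos'],o['tool_rot'],(514.1,-288,100),np.pi/2-.152))
E
```

```text
(array([-0.0056,  0.0023,  0.1604]), array([-0.0004, -0.001 ,  0.0035]))
```

Emit:
step_arm --plan '[[0.06,[-0.0055,0.0025,0.02],[0,0,0.0035]],[0.06,[-0.0055,0.0025,0.045],[0,0,0.0035]],[0.06,[-0.0055,0.0025,0.07],[0,0,0.0035]],[0.06,[-0.0055,0.0025,0.085],[0,0,0.0035]],[0.06,[-0.0055,0.0025,0.085],[0,0,0.0035]]]'

```text
time_s: 3.38
tool_pos: [513.9, -288.8, 174.6]
tool_rot: [-2.383, -2.044, 0.0]
ft_force: [-0.3, -0.2, -0.6]
gripper_width: 0.704
```

```bash
python3 - <<'E'
from cell import *
from h import *
o=get_obs();print(o['tool_pos'])
print(plan(o['tool_pos'],o['tool_rot'],(514.1,-288,100),np.pi/2-.152))
c=get_calibration("wrist");im=grab_frame("wrist")[:,:,::-1]
print(proj(c,[(514.1,-288,155)]))
cv2.imwrite("pics/w3.png",im)
E
```

```text
[ 513.86915348 -288.75223776  174.63317563]
(array([0.0007, 0.0002, 0.0746]), array([-0.0017, -0.0012, -0.0007]))
[[256.11875099 232.01536629]]
```

View pics/w3.png

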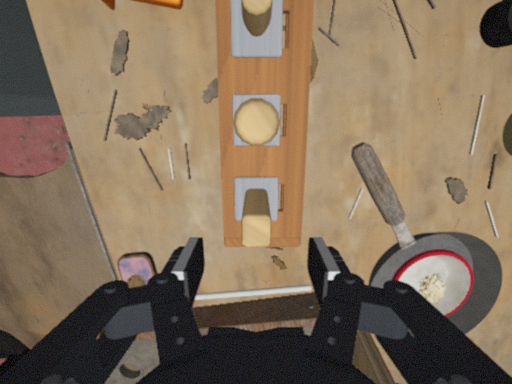

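The handle top is at (257,232), against a prediction of (256,232), so the gripper is centred between the pads. I'll descend and grasp.

Emit:
step_arm --plan '[[0.06,[0.0005,0.0,0.02],[0,0,0]],[0.06,[0.0005,0.0,0.04],[0,0,0]],[0.06,[0.0005,0.0,0.06],[0,0,0]],[0.06,[0.0005,0.0,0.074],[0,0,0]],[0.06,[0.0005,0.0,0.074],[0,0,0]]]'

```text
time_s: 4.05
tool_pos: [514.0, -289.6, 101.0]
tool_rot: [-2.385, -2.043, 0.0]
ft_force: [0.1, -0.2, 0.6]
gripper_width: 0.704
```

Emit:
step_arm --plan '[[0.01,[0,0,0],[0,0,0]],[0.01,[0,0,0],[0,0,0]],[0.01,[0,0,0],[0,0,0]],[0.01,[0,0,0],[0,0,0]],[0.01,[0,0,0],[0,0,0]]]' --squeeze 80

```text
time_s: 4.68
tool_pos: [514.8, -290.4, 102.4]
tool_rot: [2.385, 2.042, 0.001]
ft_force: [0.4, -0.4, 5.9]
gripper_width: 0.224
```

```bash
python3 - <<'E'
from cell import *
from h import *
o=get_obs();print(o['tool_pos'],o['tool_rot'],o['gripper_width']*85.4,o['ft_force'],o['time_s'])
E
```

```text
[ 514.7611823  -290.41412781  102.36247846] [2.38470425e+00 2.04201968e+00 5.61617634e-04] 19.13207385274552 [ 0.40007226 -0.44130536  5.86074001] 4.675
```

Emit:
step_arm --plan '[[0.01,[0,0,-0.01],[0,0,0]],[0.01,[0,0,-0.03],[0,0,0]],[0.01,[0,0,-0.055],[0,0,0]],[0.01,[0,0,-0.08],[0,0,0]],[0.01,[0,0,-0.105],[0,0,0]]]'

```text
time_s: 5.3
tool_pos: [513.9, -289.6, 207.1]
tool_rot: [-2.386, -2.043, 0.0]
ft_force: [0.2, 0.5, -0.4]
gripper_width: 0.222
```

Emit:
step_arm --plan '[[0.01,[0,0,-0.03],[0,0,0]],[0.01,[0,0,-0.06],[0,0,0]],[0.01,[0,0,-0.075],[0,0,0]],[0.01,[0,0,-0.075],[0,0,0]],[0.01,[0,0,-0.075],[0,0,0]]]'

```text
time_s: 5.92
tool_pos: [513.7, -289.5, 279.8]
tool_rot: [-2.384, -2.042, 0.001]
ft_force: [-0.3, 0.2, -1.9]
gripper_width: 0.223
```

```bash
python3 - <<'E'
from cell import *
from h import *
o=get_obs();print(o['tool_pos'],o['tool_rot'],o['gripper_width']*85.4,o['ft_force'],o['time_s'])
print(plan(o['tool_pos'],o['tool_rot'],(480,206,270),np.pi/2-.266))
im=grab_frame("side")[:,:,::-1];cv2.imwrite("pics/s1.png",im)
im=grab_frame("scene")[:,:,::-1];cv2.imwrite("pics/sc1.png",im)
cv2.imwrite("pics/s1c.png",cv2.resize(im[90:220,250:400],None,fx=4,fy=4))
E
```

```text
[ 513.65120068 -289.46133336  279.8430645 ] [-2.38433374e+00 -2.04178098e+00  6.16811519e-04] 19.083800563797432 [-0.33019655  0.16945641 -1.90015846] 5.925
(array([ 0.4844, -0.1095,  0.0107]), array([-0.0022, -0.0012,  0.1115]))
```

View pics/s1.png

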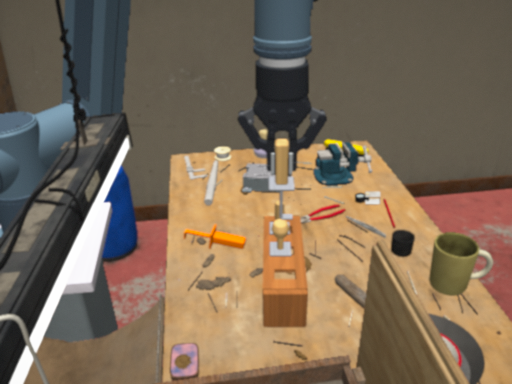

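View pics/s1c.png

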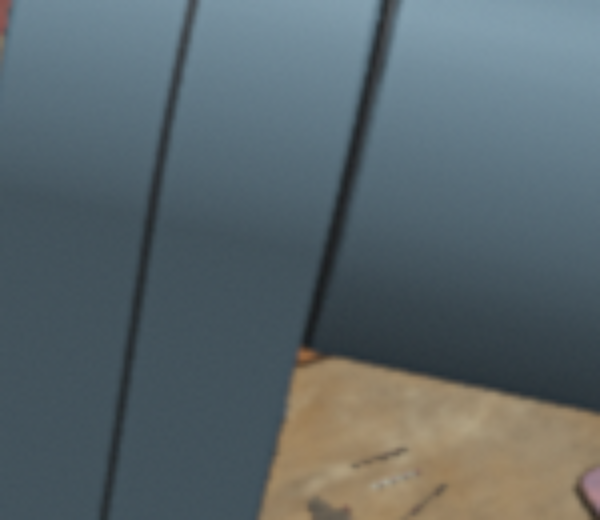

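The tool hangs upright in the fingers in the side view (guard at (281,187)), clear of the rack. Now to the box standoff.

Emit:
step_arm --plan '[[0.01,[0.0486,-0.0132,0],[0,0,0.022]],[0.01,[0.0972,-0.0264,0],[0,0,0.044]],[0.01,[0.1458,-0.0396,0],[0,0,0.066]],[0.01,[0.1944,-0.0528,0],[0,0,0.088]],[0.01,[0.243,-0.066,0],[0,0,0.11]]]'

```text
time_s: 6.65
tool_pos: [485.6, -38.0, 280.4]
tool_rot: [-2.495, -1.907, 0.001]
ft_force: [0.7, 0.7, -1.1]
gripper_width: 0.226
```

```bash
python3 - <<'E'
from cell import *
from h import *
o=get_obs();print(o['tool_pos'],o['tool_rot'],o['gripper_width']*85.4,o['ft_force'],o['time_s'])
print(plan(o['tool_pos'],o['tool_rot'],(456.6,211.3,230),np.pi/2-.266))
E
```

```text
[485.5948665  -38.02493241 280.42731582] [-2.49498121e+00 -1.90696828e+00  1.14741974e-03] 19.26301431847064 [ 0.67184616  0.74542625 -1.0571642 ] 6.65
(array([ 0.233 , -0.0933,  0.0506]), array([-0.0015, -0.0002,  0.0004]))
```

Emit:
step_arm --plan '[[0.01,[0.05,-0.02,0],[0,0,0]],[0.01,[0.1,-0.04,0],[0,0,0]],[0.01,[0.15,-0.06,0.01],[0,0,0]],[0.01,[0.2,-0.08,0.03],[0,0,0]],[0.01,[0.233,-0.0933,0.05],[0,0,0]]]'

```text
time_s: 7.28
tool_pos: [456.2, 211.8, 230.1]
tool_rot: [-2.493, -1.911, 0.001]
ft_force: [0.6, 0.3, -1.4]
gripper_width: 0.222
```

```bash
python3 - <<'E'
from cell import *
from h import *
o=get_obs();print(o['tool_pos'],o['tool_rot'],o['gripper_width']*85.4,o['ft_force'],o['time_s'])
print(plan(o['tool_pos'],o['tool_rot'],(456.6,211.3,111.5),np.pi/2-.266))
E
```

```text
[456.16294819 211.80305152 230.10487573] [-2.49290360e+00 -1.91067507e+00  1.05813651e-03] 18.916484074195672 [ 0.63402622  0.31673461 -1.43011944] 7.275
(array([-0.0004,  0.0007,  0.1186]), array([-0.001 ,  0.0001,  0.0031]))
```

Emit:
step_arm --plan '[[0.01,[0,0,0.03],[0,0,0]],[0.01,[0,0,0.06],[0,0,0]],[0.01,[0,0,0.09],[0,0,0]],[0.01,[0,0.0005,0.11],[0,0,0]],[0.01,[0,0.0005,0.1186],[0,0,0]]]'

```text
time_s: 7.9
tool_pos: [456.4, 209.2, 110.8]
tool_rot: [-2.494, -1.908, 0.005]
ft_force: [0.3, -0.3, -1.8]
gripper_width: 0.225
```

```bash
python3 - <<'E'
from cell import *
from h import *
import json
o=get_obs();print(o['tool_pos'],o['tool_rot'],o['gripper_width']*85.4,o['ft_force'],o['time_s'])
cs=get_calibration("side");cc=get_calibration("scene");cw=get_calibration("wrist")
for n,c,s,q in(("side",cs,5,(215,130,145,100)),("scene",cc,5,(130,190,110,80)),("wrist",cw,1.5,(0,0,512,384))):
    im=grab_frame(n)[:,:,::-1];x,y,w,h=q
    cv2.imwrite(f"pics/a_{n}.png",cv2.resize(im[y:y+h,x:x+w],None,fx=s,fy=s,interpolation=cv2.INTER_CUBIC))
    ex=np.array([.965,-.263,0]);ey=np.array([.263,.965,0]);T=o['tool_pos']+1.6*ey
    toe=T+18.5*ex+[0,0,-81.5]
    gd=[T+a*ex+b*ey+[0,0,-19.5] for a,b in((20,21),(20,-21),(-20,-21),(-20,21))]
    print(n,(proj(c,[toe+7*ey,toe-7*ey,*gd,(511.6,198,36)])-[x,y]+.5)*s)
E
```

```text
[456.42042871 209.21343652 110.84111187] [-2.49377754 -1.90811033  0.00512122] 19.253069351576727 [ 0.31903303 -0.29208516 -1.7905918 ] 7.9
side [[ 98.9067128  213.65898163]
 [ 94.39070664 225.73437068]
 [101.35872989  97.41130985]
 [ 87.41658173 131.46703269]
 [ 11.12344813 128.57416497]
 [ 27.13157134  94.74624092]
 [166.77146539 209.76520079]]
scene [[273.41787597 330.0226871 ]
 [300.51286187 325.33507808]
 [223.72838721 286.55537691]
 [309.51842674 271.93252793]
 [317.69090024 347.9472364 ]
 [230.18314278 363.20161212]
 [274.27484105 256.89321609]]
wrist [[416.69794939 290.55250924]
 [416.06632995 313.16143128]
 [432.07352708 301.84081802]
 [428.45434041 389.00226809]
 [340.85927269 388.72677934]
 [337.73608154 301.58457193]
 [483.32584841 302.38719821]]
```

View pics/a_side.png

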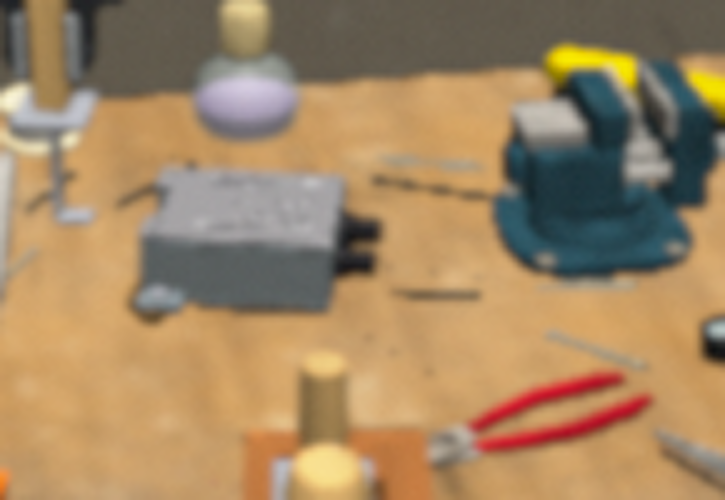

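View pics/a_scene.png

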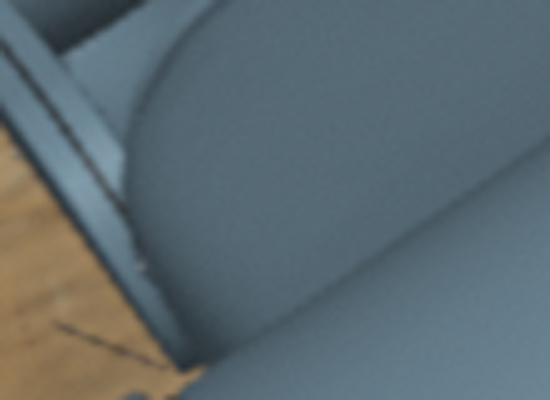

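View pics/a_wrist.png

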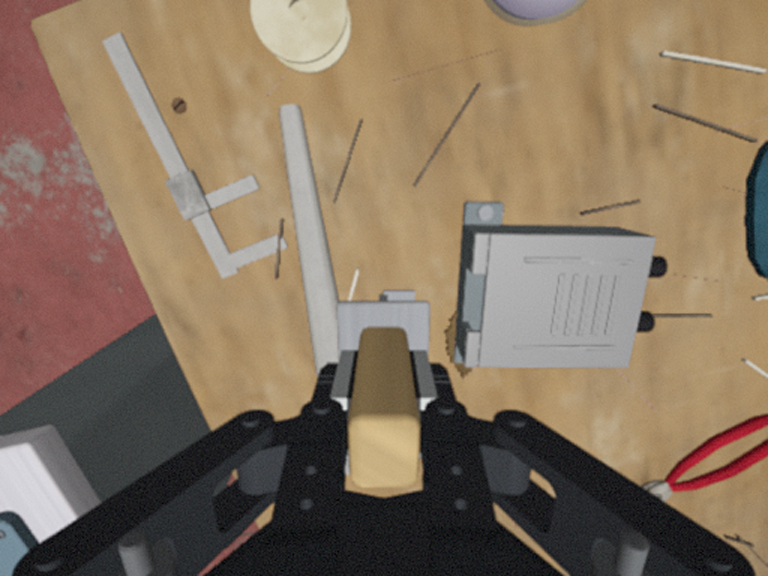

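The wrist view agrees with prediction to within about 1 mm: guard corners at (429,301) and (338,302), toe corner at (415,291), notch at (484,302). The side view shows roughly a 1 px offset. I'll check whether the box shows the same offset.

```bash
python3 - <<'E'
from cell import *
from h import *
np.set_printoptions(precision=2,suppress=True)
o=get_obs();print(o['tool_pos'],o['tool_rot'],R.from_rotvec(o['tool_rot']).as_matrix())
cs=get_calibration("side")
cen=np.array([552,186.5,0]);ex=np.array([.965,-.263,0]);ey=np.array([.263,.965,0])
P=[cen+a*ex+b*ey+[0,0,z] for a,b,z in((-50,-40,40),(50,-40,40),(50,40,40),(-50,40,40),(50,-40,0))]
print((proj(cs,P)-[215,130]+.5)*5)
T=o['tool_pos']+1.6*ey;toe=T+18.5*ex+[0,0,-81.5]
d=toe-np.array([511.6,198,36]);print("toe rel notch x,y,z",d@ex,d@ey,d[2])
E
```

```text
[457.6  209.47 112.55] [-2.49 -1.91  0.  ] [[ 0.26  0.97 -0.  ]
 [ 0.97 -0.26 -0.  ]
 [-0.   -0.   -1.  ]]
[[139.64 238.01]
 [333.1  246.68]
 [346.24 177.01]
 [162.71 169.45]
 [332.75 314.75]]
toe rel notch x,y,z -36.62162194966773 -1.536819494940786 -4.948838080818447
```

Emit:
step_arm --plan '[[0.01,[0.001,0.004,0.001],[0,0,0]],[0.01,[0.001,0.012,0.001],[0,0,0]],[0.01,[0.001,0.02,0.001],[0,0,0]],[0.01,[0.001,0.028,0.001],[0,0,0]],[0.01,[0.001,0.032,0.001],[0,0,0]]]'

```text
time_s: 8.68
tool_pos: [489.6, 201.8, 111.8]
tool_rot: [2.495, 1.908, 0.0]
ft_force: [-0.3, 0.7, -0.7]
gripper_width: 0.222
```

```bash
cat > st.py <<'E'
from cell import *
from h import *
np.set_printoptions(precision=2,suppress=True)
ex=np.array([.965,-.263,0]);ey=np.array([.263,.965,0])
def rel():
    o=get_obs();T=o['tool_pos']+1.6*ey;toe=T+18.5*ex+[0,0,-81.5]
    d=toe-np.array([511.6,198,36]);print("toe rel notch",d@ex,d@ey,d[2],"F",o['ft_force'],"w",o['gripper_width']*85.4,"t",o['time_s'])
    print(R.from_rotvec(o['tool_rot']).as_matrix()[:,2]); return o
def shot(n,k,q=None,s=1.5):
    im=grab_frame(n)[:,:,::-1]
    if q: x,y,w,h=q; im=im[y:y+h,x:x+w]
    cv2.imwrite(f"pics/{k}.png",cv2.resize(im,None,fx=s,fy=s,interpolation=cv2.INTER_CUBIC))
E
python3 - <<'E'
from st import *
rel();shot("wrist","b_w",(180,130,300,180),2.6);shot("side","b_s",(205,130,130,90),6)
E
```

```text
toe rel notch -3.6880188526674647 -0.4867161110634893 -5.74785947092883 F [-0.3   0.74 -0.7 ] w 18.930857909837076 t 8.675
[ 0.  0. -1.]
```

View pics/b_w.png

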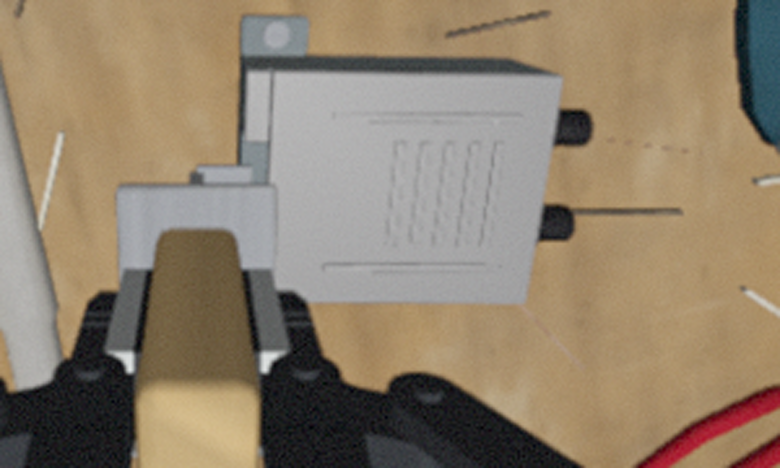

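View pics/b_s.png

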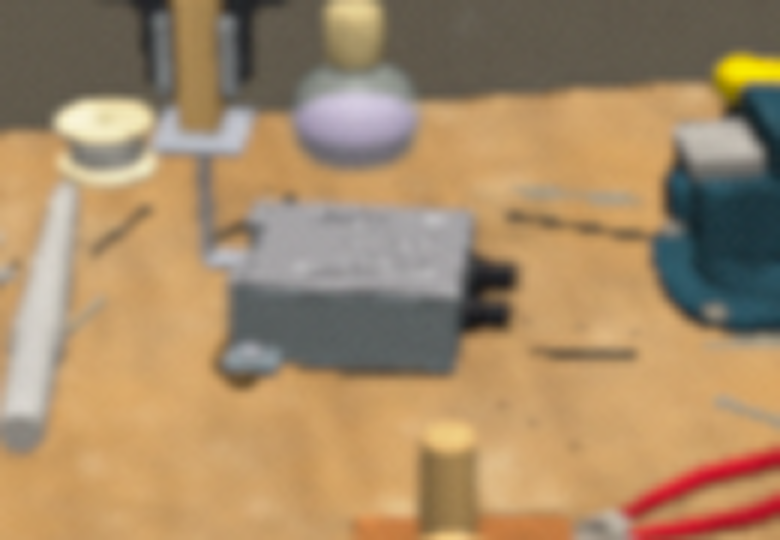

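Emit:
step_arm --plan '[[0.01,[0,0.003,0],[0,0,0]],[0.01,[0,0.006,0],[0,0,0]],[0.01,[0,0.009,0],[0,0,0]],[0.01,[0,0.0125,0],[0,0,0]],[0.01,[0,0.0125,0],[0,0,0]]]'

```text
time_s: 9.4
tool_pos: [501.2, 198.7, 111.7]
tool_rot: [2.495, 1.909, 0.0]
ft_force: [-0.1, 0.2, -0.9]
gripper_width: 0.227
```

```bash
python3 - <<'E'
from st import *
rel();shot("wrist","d_w",(180,130,300,180),2.6);shot("side","d_s",(205,130,130,90),6)
E
```

```text
toe rel notch 8.259532181063438 -0.41554827298499447 -5.815603091163084 F [-0.09  0.24 -0.88] w 19.412977407199364 t 9.4
[ 0. -0. -1.]
```

View pics/d_w.png

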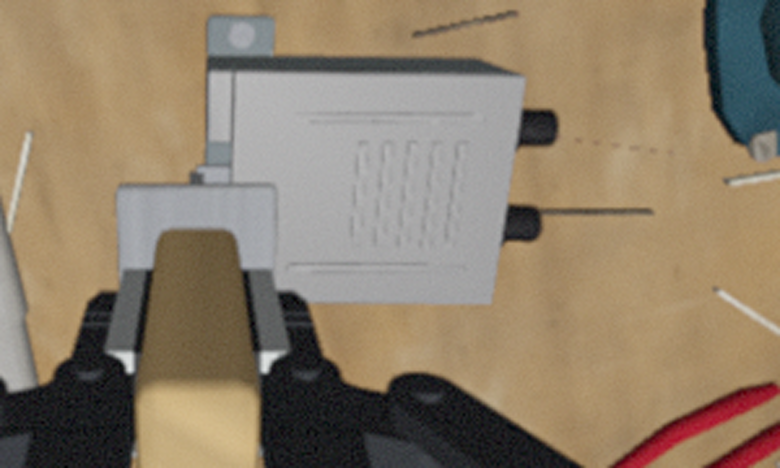

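View pics/d_s.png

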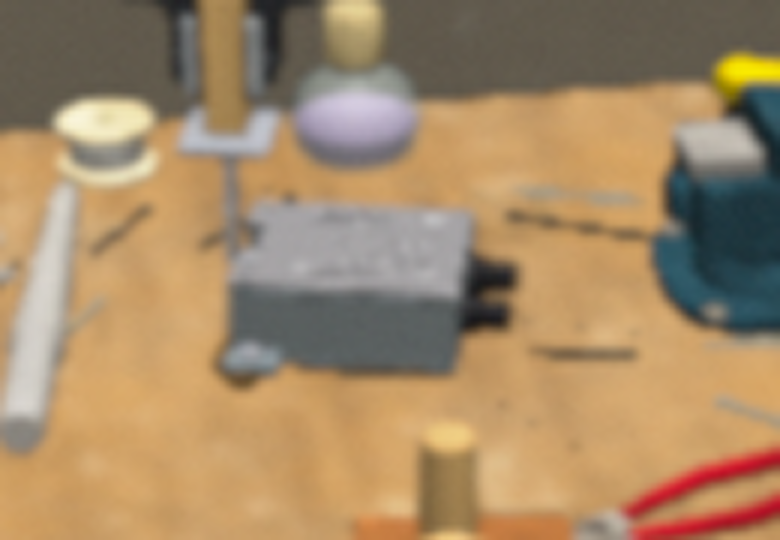

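The toe is under the notch edge (tip hidden at (232,180)) with no contact force. Now I'll pry upward.

Emit:
step_arm --plan '[[0.01,[0,0,-0.002],[0,0,0]],[0.01,[0,0,-0.004],[0,0,0]],[0.01,[0,0,-0.006],[0,0,0]],[0.01,[0,0,-0.008],[0,0,0]],[0.01,[0,0,-0.01],[0,0,0]]]' --squeeze 100

```text
time_s: 10.12
tool_pos: [500.5, 198.8, 121.4]
tool_rot: [-2.495, -1.909, 0.002]
ft_force: [0.4, -0.1, -4.8]
gripper_width: 0.225
```

Emit:
step_arm --plan '[[0.01,[0,0,-0.002],[0,0,0]],[0.01,[0,0,-0.004],[0,0,0]],[0.01,[0,0,-0.006],[0,0,0]],[0.01,[0,0,-0.008],[0,0,0]],[0.01,[0,0,-0.0085],[0,0,0]]]'

```text
time_s: 10.75
tool_pos: [501.1, 198.8, 130.5]
tool_rot: [2.495, 1.909, 0.001]
ft_force: [-0.0, -0.1, -1.7]
gripper_width: 0.225
```

```bash
python3 - <<'E'
from st import *
rel();shot("wrist","e_w",(180,130,300,180),2.6);shot("side","e_s",(205,130,130,90),6)
E
```

```text
toe rel notch 8.134937480421984 -0.3594740161204098 13.028023170517002 F [-0.05 -0.05 -1.67] w 19.17986156556428 t 10.75
[ 0.  0. -1.]
```

View pics/e_w.png

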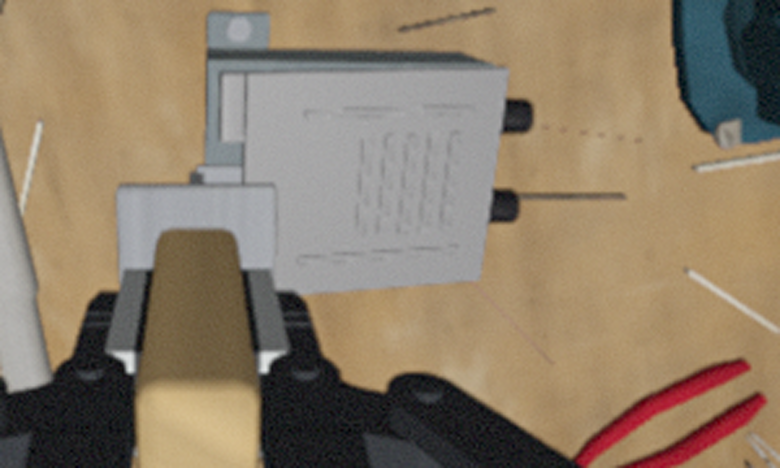

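View pics/e_s.png

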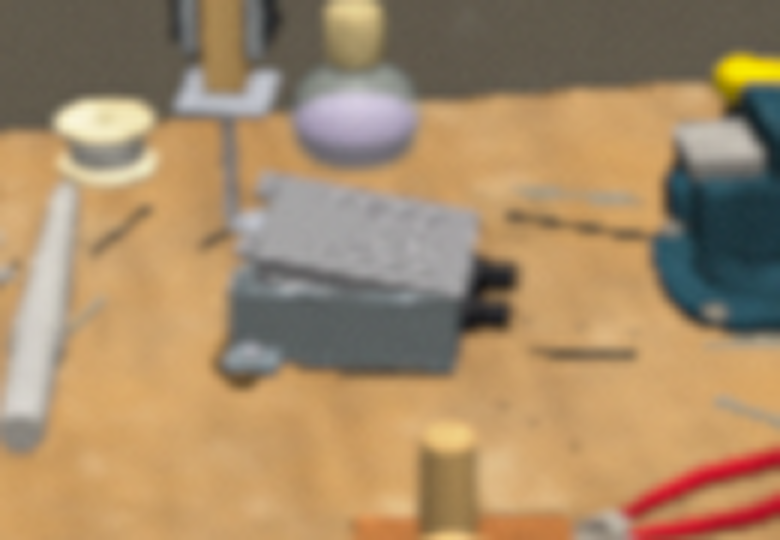

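The cover is up at the notch. Force went from -4.8 N back to -1.7 N, so the catches have let go. I'll raise it slightly more for margin, then lower the toe a little and withdraw.

Emit:
step_arm --plan '[[0.01,[0,0,-0.0008],[0,0,0]],[0.01,[0,0,-0.0008],[0,0,0]],[0.01,[0,0,0.0015],[0,0,0]],[0.01,[0,0,0.004],[0,0,0]],[0.01,[0,0,0.0065],[0,0,0]]]'

```text
time_s: 11.48
tool_pos: [500.8, 198.8, 123.4]
tool_rot: [-2.495, -1.909, 0.0]
ft_force: [0.4, -0.1, -1.3]
gripper_width: 0.218
```

```bash
python3 - <<'E'
from st import *
rel();shot("side","f_s",(205,130,130,90),6)
E
```

```text
toe rel notch 7.918176067799044 -0.43653384250211114 5.947390752148493 F [ 0.44 -0.1  -1.29] w 18.57949340581637 t 11.475
[-0. -0. -1.]
```

View pics/f_s.png

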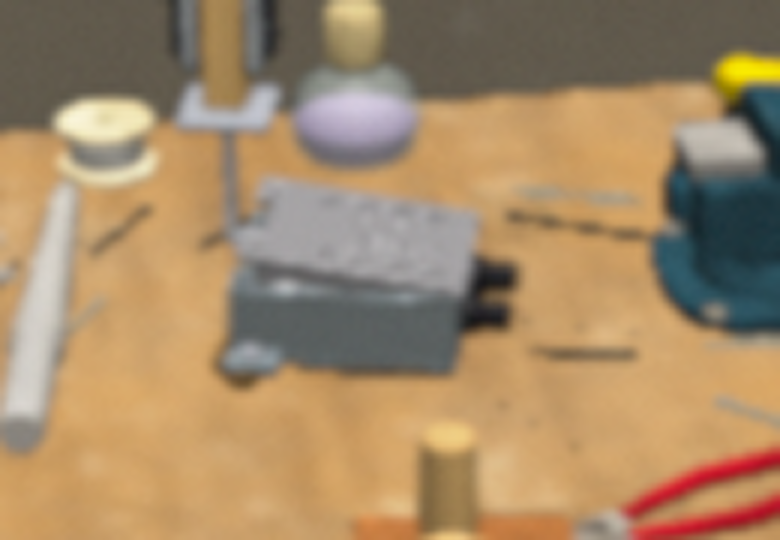

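The cover stays up by itself with the toe about 5 mm lower. Withdrawing straight back.

Emit:
step_arm --plan '[[0.01,[0,-0.005,0],[0,0,0]],[0.01,[0,-0.013,0],[0,0,0]],[0.01,[0,-0.023,0],[0,0,0]],[0.01,[0,-0.035,0],[0,0,0]],[0.01,[0,-0.048,0],[0,0,0]]]'

```text
time_s: 12.15
tool_pos: [453.5, 211.7, 123.8]
tool_rot: [-2.495, -1.909, -0.0]
ft_force: [-0.0, 0.5, -0.9]
gripper_width: 0.222
```

Emit:
step_arm --plan '[[0.01,[0,0,-0.03],[0,0,0]],[0.01,[0,0,-0.07],[0,0,0]],[0.01,[0,0,-0.11],[0,0,0]],[0.01,[0,0,-0.15],[0,0,0]],[0.01,[0,0,-0.16],[0,0,0]]]'

```text
time_s: 12.78
tool_pos: [455.2, 211.9, 286.4]
tool_rot: [2.493, 1.908, 0.008]
ft_force: [0.1, 0.1, -1.1]
gripper_width: 0.222
```

```bash
python3 - <<'E'
from st import *
o=rel();shot("side","g_s",(205,100,130,100),6)
print(o['tool_pos'],plan(o['tool_pos'],o['tool_rot'],(513.9,-289.5,283),np.pi/2-.152))
E
```

```text
toe rel notch -39.57584472867687 0.16467469520112504 168.9377947282752 F [ 0.05  0.13 -1.12] w 18.9677887601598 t 12.775
[ 0.01  0.   -1.  ]
[455.19 211.88 286.44] (array([-0.47,  0.19,  0.  ]), array([ 0.  , -0.  , -0.11]))
```

View pics/g_s.png

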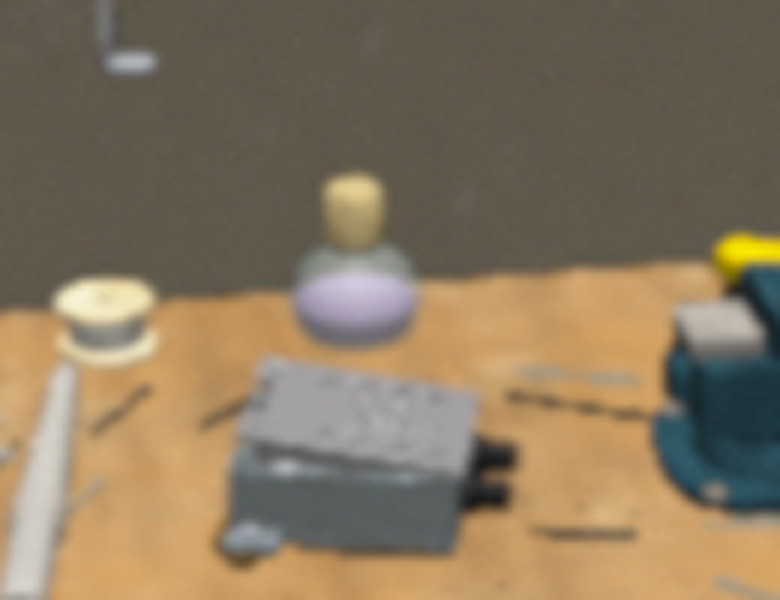

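The cover stays tilted and lies on the box. Returning to the rack.

Emit:
step_arm --plan '[[0.01,[-0.047,0.019,0],[0,0,-0.022]],[0.01,[-0.094,0.038,0],[0,0,-0.044]],[0.01,[-0.141,0.057,0],[0,0,-0.066]],[0.01,[-0.188,0.076,0],[0,0,-0.09]],[0.01,[-0.235,0.095,0],[0,0,-0.112]]]'

```text
time_s: 13.45
tool_pos: [483.8, -41.4, 281.7]
tool_rot: [-2.381, -2.045, 0.002]
ft_force: [0.3, 0.1, -0.6]
gripper_width: 0.223
```

```bash
python3 - <<'E'
from cell import *
from h import *
o=get_obs();print(o['tool_pos'],plan(o['tool_pos'],o['tool_rot'],(513.9,-289.5,283),np.pi/2-.152))
E
```

```text
[483.81611005 -41.4139188  281.69416313] (array([-0.2407,  0.0672, -0.0017]), array([-0.003 , -0.0006,  0.0003]))
```

Emit:
step_arm --plan '[[0.01,[-0.055,0.0154,0],[0,0,0]],[0.01,[-0.11,0.0308,0],[0,0,0]],[0.01,[-0.165,0.0462,0],[0,0,0]],[0.01,[-0.22,0.0616,0],[0,0,0]],[0.01,[-0.2407,0.0674,0],[0,0,0]]]'

```text
time_s: 14.08
tool_pos: [514.0, -291.0, 280.8]
tool_rot: [-2.385, -2.04, 0.002]
ft_force: [0.1, 0.4, -1.7]
gripper_width: 0.22
```

Emit:
step_arm --plan '[[0.01,[0,0,0.02],[0,0,0]],[0.01,[0,0,0.05],[0,0,0]],[0.01,[0,0,0.07],[0,0,0]],[0.01,[0,0,0.08],[0,0,0]],[0.01,[0,0,0.08],[0,0,0]]]'

```text
time_s: 14.7
tool_pos: [514.5, -287.5, 202.6]
tool_rot: [-2.382, -2.045, 0.0]
ft_force: [0.9, -0.2, -0.4]
gripper_width: 0.218
```

```bash
python3 - <<'E'
from st import *
o=get_obs();print(o['tool_pos'],plan(o['tool_pos'],o['tool_rot'],(513.9,-289.5,200),np.pi/2-.152),o['time_s'])
c=get_calibration("wrist")
ex=np.array([.9885,-.151,0]);ey=np.array([.151,.9885,0]);T=o['tool_pos']+1.6*ey
toe=T+18.5*ex+[0,0,-81.5]
S=np.array([514.1,-288,80])
q=(150,130,240,150)
print((proj(c,[toe+7*ey,toe-7*ey]+[S+a*ex+b*ey for a,b in((25,13),(25,-13),(-11,13))]+[T+a*ex+21*ey-[0,0,19.5] for a in(20,-20)])-q[:2]+.5)*3)
shot("wrist","i_w",q,3);shot("side","i_s",(230,160,100,110),5)
E
```

```text
[ 514.47 -287.48  202.62] (array([-0., -0.,  0.]), array([-0., -0.,  0.])) 14.7
[[383.03 191.84]
 [381.88 237.06]
 [392.44 145.66]
 [390.38 218.4 ]
 [286.07 145.61]
 [413.83 213.78]
 [225.29 213.69]]
```

View pics/i_w.png

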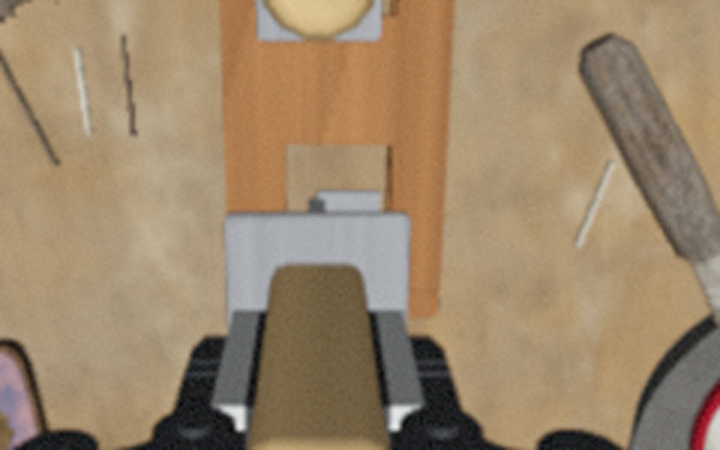

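View pics/i_s.png

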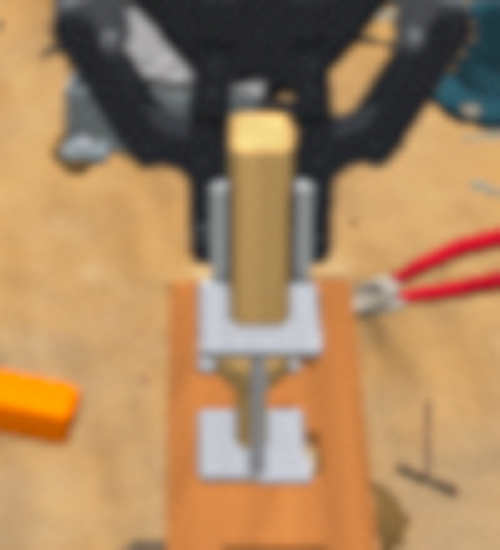

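The toe is at (382,192) and the opening's near edge is at (388,146). Both fit prediction within about 1 mm. I'll re-read the pose before lowering.

```bash
python3 - <<'E'
from st import *
np.set_printoptions(precision=4,suppress=True)
o=get_obs();print(o['tool_pos'],plan(o['tool_pos'],o['tool_rot'],(513.8,-289.5,200),np.pi/2-.152),o['time_s'])
E
```

```text
[ 515.2318 -288.3391  204.2985] (array([-0.0014, -0.0012,  0.0043]), array([ 0.0008,  0.0004, -0.0002])) 14.8
```

Emit:
step_arm --plan '[[0.01,[-0.001,-0.0008,0.01],[0,0,0]],[0.01,[-0.001,-0.0008,0.025],[0,0,0]],[0.01,[-0.001,-0.0008,0.045],[0,0,0]],[0.01,[-0.001,-0.0008,0.065],[0,0,0]],[0.01,[-0.001,-0.0008,0.08],[0,0,0]]]'

```text
time_s: 15.42
tool_pos: [513.3, -288.9, 121.9]
tool_rot: [-2.383, -2.044, 0.0]
ft_force: [0.4, -0.3, -1.7]
gripper_width: 0.219
```

```bash
python3 - <<'E'
from st import *
np.set_printoptions(precision=4,suppress=True)
o=get_obs();print(o['tool_pos'],o['ft_force'],plan(o['tool_pos'],o['tool_rot'],(513.8,-289.5,101.5),np.pi/2-.152),o['time_s'])
shot("wrist","j_w",(150,130,240,150),3);shot("side","j_s",(230,160,100,110),5)
E
```

```text
[ 513.3362 -288.8672  121.9427] [ 0.4426 -0.3271 -1.6873] (array([-0.0006,  0.0006,  0.0204]), array([-0.0015, -0.0009, -0.0006])) 15.425
```

View pics/j_w.png

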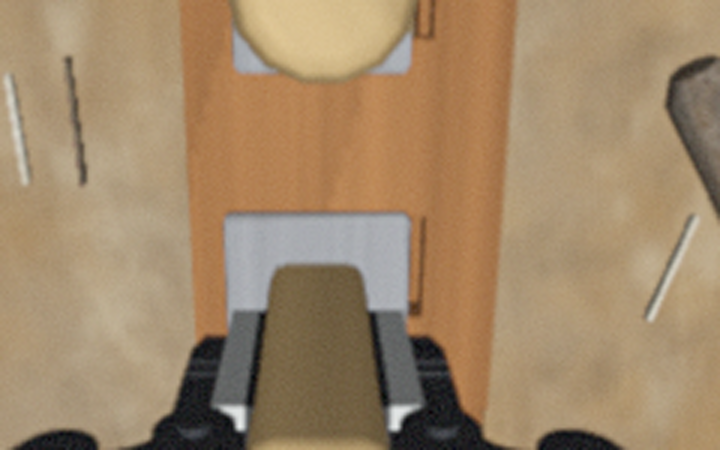

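View pics/j_s.png

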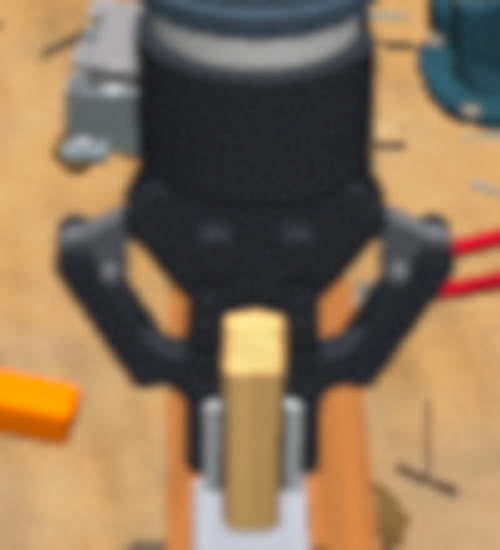

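The toe is inside the opening with no contact force. Lowering the last 20 mm gently.

Emit:
step_arm --plan '[[0.01,[0,0.0004,0.006],[0,0,0]],[0.01,[0,0.0004,0.012],[0,0,0]],[0.01,[0,0.0004,0.017],[0,0,0]],[0.01,[0,0.0004,0.02],[0,0,0]],[0.01,[0,0.0004,0.0205],[0,0,0]]]'

```text
time_s: 16.15
tool_pos: [514.3, -289.3, 103.1]
tool_rot: [-2.384, -2.046, 0.0]
ft_force: [0.1, -0.8, -0.3]
gripper_width: 0.221
```

```bash
python3 - <<'E'
from st import *
o=get_obs();print(o['tool_pos'],o['ft_force'],o['time_s'],o['moment'])
E
```

```text
[ 514.3  -289.32  103.07] [ 0.05 -0.77 -0.27] 16.15 [-0.04 -0.   -0.04]
```

Emit:
step_arm --plan '[[0.01,[0,0,0.0005],[0,0,0]],[0.01,[0,0,0.001],[0,0,0]],[0.01,[0,0,0.0015],[0,0,0]],[0.01,[0,0,0.0015],[0,0,0]],[0.01,[0,0,0.0015],[0,0,0]]]'

```text
time_s: 16.77
tool_pos: [514.5, -289.5, 102.4]
tool_rot: [2.384, 2.045, 0.0]
ft_force: [-2.5, 1.3, 5.5]
gripper_width: 0.224
```

The guard is seated: +5.5 N at z=102.4, the same reading as at the grasp. Opening.

Emit:
step_arm --plan '[[0.03,[0,0,0],[0,0,0]],[0.04,[0,0,0],[0,0,0]],[0.06,[0,0,0],[0,0,0]],[0.06,[0,0,0],[0,0,0]],[0.06,[0,0,0],[0,0,0]]]'

```text
time_s: 17.4
tool_pos: [514.3, -289.4, 101.6]
tool_rot: [-2.384, -2.046, 0.0]
ft_force: [-0.4, 0.5, 0.1]
gripper_width: 0.701
```

Emit:
step_arm --plan '[[0.06,[0,0,-0.01],[0,0,0]],[0.06,[0,0,-0.03],[0,0,0]],[0.06,[0,0,-0.06],[0,0,0]],[0.06,[0,0,-0.1],[0,0,0]],[0.06,[0,0,-0.15],[0,0,0]]]'

```text
time_s: 18.02
tool_pos: [513.9, -289.0, 253.0]
tool_rot: [-2.383, -2.045, 0.0]
ft_force: [1.2, -0.0, -0.4]
gripper_width: 0.7
```

```bash
python3 - <<'E'
from st import *
o=get_obs();print(o['tool_pos'],o['ft_force'],o['gripper_width'],o['time_s'])
shot("wrist","k_w");shot("side","k_s",(205,100,130,200),3)
E
```

```text
[ 513.88 -288.98  252.97] [ 1.2  -0.   -0.41] 0.6997294711869287 18.025
```

View pics/k_w.png

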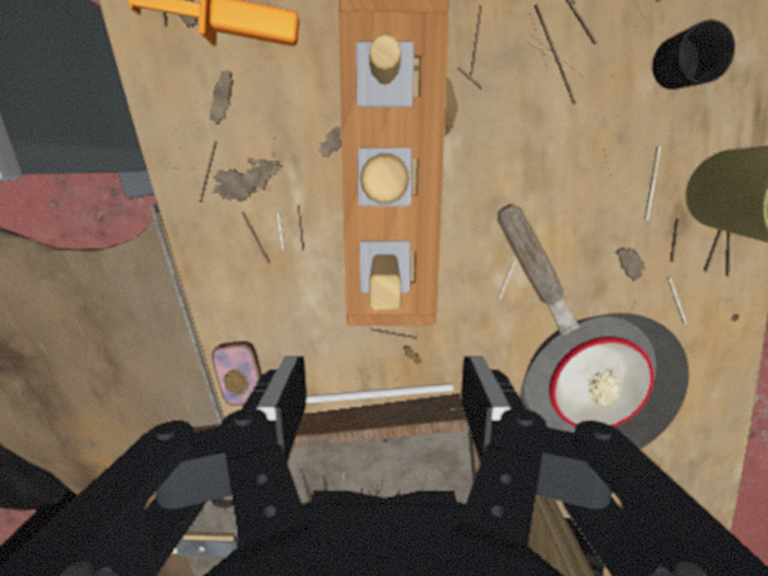

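View pics/k_s.png

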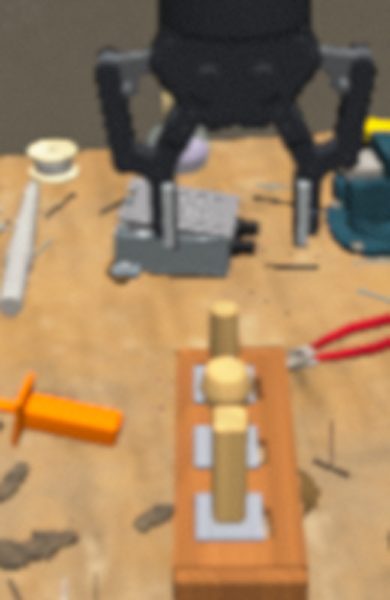

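The wrist view shows the pry tool upright with its guard flat on the plate (top at (257,195) in the original picture), and the other two tools unmoved. The side view shows the cover still tilted on the box. The robot is clear, so I'm handing in.

```bash
python3 - <<'E'
from cell import *
print(finish_job())
E
```

```text
the job is handed in; nothing more can be done
None
```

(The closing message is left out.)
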